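# Open the gear guard of the batter drum's drive

## Task

With the flat-blade screwdriver, turn both slotted latches on the yellow gear guard a quarter turn anticlockwise to their stops, and put the screwdriver back upright in its hole in the wooden block. Slide the guard fully open so the gears can be greased, and leave everything else on the bench where it stands.

Things in the scene. Friction and masses are not known exactly. Their poses are not given: they have to be found in the camera images.
- drive_unit: Blue gear housing fixed to the bench, 160 mm (its x) by 300 mm (its y), 98 mm high over the steel guide strips; origin: centre of its underside, z up. Motor out to x +185 mm and coupling to x -128 mm, none higher than 104 mm. The yellow guard lies between the strips; shut it spans x -63 to 63, y -135 to 5 mm, its top 93 mm above the bench. It opens over the empty lower deck at +y.
- guard (a joint): Slide of the yellow guard along the drive unit's +y axis, in m: 0 shut, 0.115 fully open at its stop. About 3 N of friction holds it where it is left. While either latch is turned less than about 60 degrees its cam blocks the slide after some 2 mm.
- guard_lip (a point): Middle of the outer (-y) face of the guard's upturned lip, 106 mm above the bench; moves with the guard, axes as the drive unit's. The lip is 104 mm long along x, 4 mm thick and stands 29 mm above the guard's top face. Push it along +y to open the guard. In front of it (-y) the housing's end wall reaches 15 mm out and is 86 mm high.
- latch_a (a joint): Angle in rad of the slotted latch nearer to the lip: 0 locked, 1.571 free (both are stops); grows anticlockwise seen from above. Stays where it is left; turning takes about 0.06 N m, and the head follows 10 to 20 degrees behind the blade, which has play in the slot. A red pointer on the head looks at a red mark (drive unit's +x) when locked and at a green mark (+y, away from the lip) when free.
- latch_a_slot (a point): Centre of the top of that latch's steel head, on its axis, at drive unit x 36, y -105 mm (guard shut), 100.5 mm above the bench. Head 28 mm across, 7.5 mm proud of the guard. Slot closed at its ends: 17 mm long along this point's x axis, 3.4 mm wide (7.4 at the bevelled mouth), 6 mm deep. The point turns with the head; z up.
- latch_b (a joint): As latch_a, for the latch farther from the lip.
- latch_b_slot (a point): As latch_a_slot, for the latch farther from the lip, at drive unit x 36, y -25 mm (guard shut).
- flat_driver: Flat-blade screwdriver, orange hexagonal handle, 172 mm, 0.14 kg, standing handle up in the block. Origin: centre of the blade's tip; z up its axis; x along the blade's width. Blade 12 mm wide (x), 2 thick (y), 16 long; shaft 9 mm dia.; black collar 31 mm across at z 75 to 80; handle 28 mm across flats (one pair faces +y and -y) from z 80 to 167.
- tool_block: Wooden block fixed to the bench, 130 mm (its x) by 56 mm by 85 mm high, origin the centre of its underside, with two square 17 mm holes 78 mm deep in its top.
- tool_block_hole0 (a point): Centre of the mouth of the flat screwdriver's hole, at x -40 mm of the block, 85 mm above the bench; z up. With the screwdriver home its collar rests on the block, tip 75 mm below this point. The other hole, at x +40 mm, holds the cross-head driver.
- cross_driver: Blue-handled cross-head driver of the same size as the flat one, in the block's other hole; leave it.
- grease_tin: Tin, 84 mm across, 85 mm high; origin at its base. Bystander, as are the next six.
- spare_gear: Steel gear lying flat, 70 mm across, 18 mm high; origin at its base.
- grease_brush: Brush lying flat, 190 mm long; origin in the middle of its underside.
- oil_bottle: Amber bottle with a red cap, 64 mm across, 200 mm high; origin at its base.
- jug: White jug with a handle, 110 mm across, 150 mm high; origin at its base.
- tumbler: Clear tumbler, 72 mm across, 110 mm high; origin at its base.
- orange_tub: Orange lidded tub, 70 mm across, 56 mm high; origin at its base.
Not all that is in view belongs to the job. Several things have the shape of the flat_driver; the one meant has the colours described above. Of the things that look like the tool_block, take the one that is farthest to the robot's left at the start.

How it is judged:
By the outcome, as a careful person would: the job done as asked, in the order asked, and still so for the second after the job is handed in, with the robot touching nothing.
It also fails if it takes over 72 s, if anything falls off the work surface, if the arm or the gripper's body presses on something with over 40 N, if the wrist force passes 120 N, or if a joint passes its speed limit or range.

## Robot

A 6-joint arm with a two-finger parallel gripper is mounted at the origin on the work surface. World frame = base frame: x ahead of the robot, y to its left, z up, the work surface at z = 0. Lengths are in m, angles in degrees, forces in N, time in s.
With the tool pointing down it reaches from about 0.35 to 0.95 m from the base axis. Payload 17.4 kg.
Tool frame: the origin (TCP) lies at the centre of the arm's flange, where the gripper is bolted on; the fingertips stand manip.nose_length ahead of it and the grasp point (between the pads) lies 167 mm ahead of it (manip.nose_length is the distance from the TCP to the fingertips, in m); x points along the fingers, z is the direction in which the jaws open and shut, and the axes are right-handed (so a half turn about x gives the same grasp; the last joint's range is limited). The gripper opens to 93 mm and grips with 3 to 60 N. Pads are 15 mm wide; open, the fingers measure 128 mm over their backs; the gripper's body (75 mm by 188 mm) begins 65 mm behind the grasp point.
Start: joints at [-77.682, 6.646, 82.598, -0, 90.757, -2.166], TCP at [0.169, -0.654, 0.405] pointing down, gripper open.
Joint ranges: [-162.19, 162.19], [-47.58, 125.68], [4.15, 143.07], [-65.23, 245.23], [0.69, 171.88], [-170.13, 170.13]. Speed limits (degrees/s): [108.29, 108.29, 127.2, 180, 180, 180].

## Interface

Orientations are given as [roll, pitch, yaw] about the fixed x, y, z axes, in that order (R = Rz(yaw) Ry(pitch) Rx(roll)).
In Python, from rig import manip, optics gives the robot as it stands. Calls block until the motion is done:
- manip.move_to(position, orientation): joint-space move of the TCP to a pose.
- manip.line_to(position, attitude=None, velocity=0.15): straight line of the TCP; attitude=None keeps the orientation; velocity is the mean speed in m/s.
- manip.goto_joints(angles): joint-space move.
- manip.gripper_open() and manip.close_gripper(): open the fingers fully, or close them until they stop; the grip force is fixed at half the most.
- manip.wait(seconds).
- manip.solve_ik(position, orientation): joint angles nearest the present ones, or None.
- optics.read_camera(name): name is "scene" or "top" or "wrist"; returns the picture (384x512x3 uint8, red, green, blue); there is no depth.
- optics.calibration(name): a dict with "camera_matrix" (3x3 intrinsics, pixels), "camera_from_world" (4x4, takes a point from world to camera coordinates). Camera axes: x right, y down, z forward; pixel columns grow to the right and rows downward; lengths in m; the calibration is good to about 2 mm. The wrist camera is an equidistant fisheye: a pixel r from the principal point sees the ray r / f radians off the axis. A picture is of the moment at which its call begins: read the wrist's pose just before it. calibration takes no time and is no camera call; for the wrist camera it gives the pose at the moment of the call.
A pose or a line that the arm cannot do raises manip.IKError and nothing moves.
- manip.sign_off(): hands the job in, once; it reports no verdict.
Readings, each from a call of its own:
- manip.current_time_s(): time.
- manip.current_joint_pos(): joint angles.
- manip.current_dq(): joint speeds.
- manip.current_joint_efforts(): joint torques, N m.
- manip.current_ee_pos(): TCP position.
- manip.current_orientation(): TCP orientation.
- manip.current_ft_force(): force on the tool from outside, world axes, zero at the start.
- manip.current_torque(): the same for the moment, N m.
- manip.current_finger_gap(): finger opening in m.
Only numpy, scipy, OpenCV 4.12 (cv2) and the standard library are available. Lean on these libraries where they do the work, as an engineer would, in place of code of your own. Each camera call takes 0.05 s, during which the arm holds its last target. There are 200 camera calls.

## Working session

There is one attempt and no reset: what is moved stays moved. The work goes in short steps, each a Python script; the robot and the scene stay as the last script left them, time stands still between calls to the robot, and variables do not carry over. Pictures are saved under pics/ and viewed, about 8 in all and at most 12, crops included, and the job is handed in when it is done.

```bash
ls; mkdir -p pics
python3 - <<'E'
from rig import manip, optics
import cv2, numpy as np
for n in ["scene","top"]:
    im=optics.read_camera(n); cv2.imwrite(f"pics/{n}0.png",im[:,:,::-1])
    c=optics.calibration(n); print(n,np.round(c["camera_matrix"],1).tolist(),np.round(c["camera_from_world"],3).tolist())
c=optics.calibration("wrist");print(np.round(c["camera_matrix"],1).tolist(),np.round(c["camera_from_world"],3).tolist())
print(manip.nose_length,manip.current_orientation(),manip.current_time_s(),manip.current_finger_gap())
E
```

```text
pics
scene [[442.7, 0.0, 256.9], [0.0, 442.7, 188.4], [0.0, 0.0, 1.0]] [[0.551, 0.834, -0.01, -0.266], [0.624, -0.42, -0.659, -0.266], [-0.554, 0.357, -0.752, 1.678], [0.0, 0.0, 0.0, 1.0]]
top [[373.1, 0.0, 257.7], [0.0, 373.1, 182.5], [0.0, 0.0, 1.0]] [[0.024, -1.0, -0.004, -0.031], [-0.997, -0.023, -0.078, 0.492], [0.077, 0.005, -0.997, 1.345], [0.0, 0.0, 0.0, 1.0]]
[[297.3, 0.0, 258.6], [0.0, 297.3, 189.8], [0.0, 0.0, 1.0]] [[0.25, -0.968, -0.0, -0.674], [-0.925, -0.239, 0.294, -0.035], [-0.285, -0.073, -0.956, 0.392], [0.0, 0.0, 0.0, 1.0]]
0.1861 [178.47303958  89.94356772 102.95791347] 0.1 0.09289836881741736
```

View pics/scene0.png

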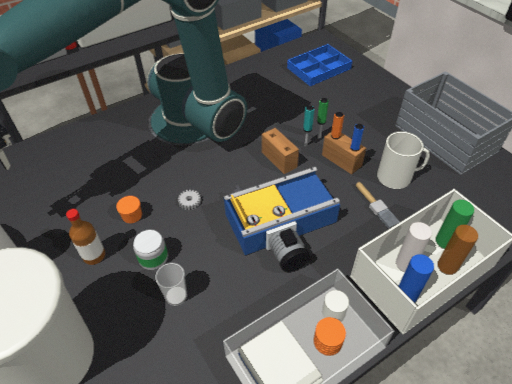

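View pics/top0.png

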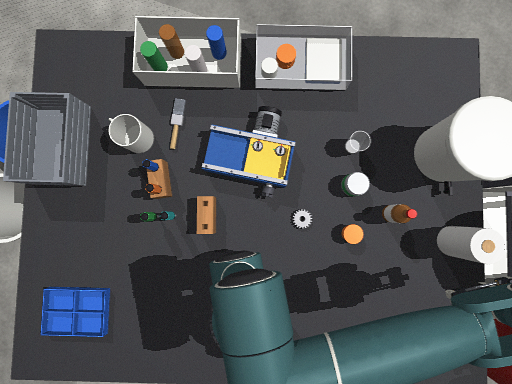

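Top view: drive unit at (250,155), yellow guard on its right, motor up, wooden block with orange/blue drivers at (157,178); the empty block (205,215) and the teal/green drivers (155,216) are decoys. Measure coarsely.

```bash
cat > h.py <<'E'
from rig import manip, optics
import cv2, numpy as np
def cal(n):
    c=optics.calibration(n); return n,np.array(c["camera_matrix"]),np.array(c["camera_from_world"])
def ray(c,p):
    n,K,T=c; d=np.array([(p[0]-K[0,2])/K[0,0],(p[1]-K[1,2])/K[1,1],1.])
    if n=="wrist":
        th=np.hypot(d[0],d[1]); s=np.sin(th)/max(th,1e-9); d=np.array([d[0]*s,d[1]*s,np.cos(th)])
    R=T[:3,:3]; return -R.T@T[:3,3], R.T@d
def onz(c,p,z):
    o,d=ray(c,p); return o+d*(z-o[2])/d[2]
def proj(c,X):
    n,K,T=c; x=T[:3,:3]@np.asarray(X)+T[:3,3]
    r=np.hypot(x[0],x[1]); s=np.arctan2(r,x[2])/max(r,1e-9) if n=="wrist" else 1/x[2]
    return np.array([K[0,0]*x[0]*s+K[0,2],K[1,1]*x[1]*s+K[1,2]])
def tri(c1,p1,c2,p2):
    o1,d1=ray(c1,p1);o2,d2=ray(c2,p2);A=np.c_[d1,-d2];s=np.linalg.lstsq(A,o2-o1,rcond=None)[0]
    a,b=o1+d1*s[0],o2+d2*s[1]; return (a+b)/2,np.linalg.norm(a-b)
def blobs(im,h0,h1,s=150,v=60,amin=15):
    H=cv2.cvtColor(im,cv2.COLOR_RGB2HSV); m=cv2.inRange(H,(h0,s,v),(h1,255,255))
    n,l,st,ce=cv2.connectedComponentsWithStats(m); return m,[(ce[i].round(1).tolist(),st[i].tolist()) for i in range(1,n) if st[i,4]>=amin]
def snap(n,name):
    c=cal(n); im=optics.read_camera(n); cv2.imwrite(f"pics/{name}.png",im[:,:,::-1]); return c,im
E
python3 - <<'E'
from h import *
for n in ["top","scene"]:
    im=cv2.imread(f"pics/{n}0.png")[:,:,::-1].copy(); c=cal(n)
    m,b=blobs(im,22,32,150,100,200)
    for ce,st in b:
        print(n,"yellow",ce,st)
    cs=max(cv2.findContours(m,0,2)[0],key=cv2.contourArea); r=cv2.minAreaRect(cs)
    P=[onz(c,p,.093) for p in cv2.boxPoints(r)]; print("rect",np.round(P,3).tolist(),np.round(np.mean(P,0),3))
    for ce,st in blobs(im,5,14,150,80)[1]: print(n,"orange",ce,st,onz(c,ce,.13).round(3))
T=cal("wrist")[2]; p=-T[:3,:3].T@T[:3,3]; print("cam",p.round(3),"axis",T[2,:3].round(3),manip.current_ee_pos())
E
```

```text
top yellow [263.2, 159.6] [244, 138, 38, 40, 958]
rect [[0.527, 0.03, 0.093], [0.644, 0.009, 0.093], [0.622, -0.108, 0.093], [0.506, -0.086, 0.093]] [ 0.575 -0.039  0.093]
top orange [169.9, 35.4] [159, 24, 25, 32, 251] [0.988 0.296 0.13 ]
top orange [285.7, 55.6] [277, 44, 19, 25, 384] [ 0.925 -0.106  0.13 ]
top orange [154.9, 188.7] [145, 183, 17, 11, 85] [0.455 0.325 0.13 ]
top orange [401.0, 212.0] [393, 204, 18, 19, 151] [ 0.397 -0.5    0.13 ]
top orange [344.3, 233.0] [342, 225, 7, 18, 44] [ 0.323 -0.311  0.13 ]
scene yellow [262.3, 203.2] [237, 185, 54, 40, 1056]
rect [[0.507, -0.086, 0.093], [0.528, 0.051, 0.093], [0.642, 0.008, 0.093], [0.619, -0.12, 0.093]] [ 0.574 -0.037  0.093]
scene orange [336.6, 126.4] [331, 114, 13, 24, 211] [0.461 0.327 0.13 ]
scene orange [129.3, 208.7] [116, 196, 26, 27, 548] [ 0.405 -0.37   0.13 ]
scene orange [80.3, 232.0] [69, 217, 27, 28, 376] [ 0.407 -0.509  0.13 ]
scene orange [458.4, 250.4] [438, 225, 40, 49, 650] [1.    0.273 0.13 ]
scene orange [92.8, 261.1] [84, 258, 17, 7, 45] [ 0.512 -0.513  0.13 ]
scene orange [329.1, 335.7] [314, 317, 32, 38, 924] [ 0.991 -0.143  0.13 ]
cam [ 0.248 -0.633  0.385] axis [-0.285 -0.073 -0.956] [ 0.16881272 -0.65355272  0.40411069]
```

```bash
cat >> h.py <<'E'
from scipy.spatial.transform import Rotation as Rn
def att(psi):
    p=np.radians(psi); x=np.array([0,0,-1.]); z=np.array([np.cos(p),np.sin(p),0]); y=np.cross(z,x)
    return Rn.from_matrix(np.c_[x,y,z]).as_euler("xyz",degrees=True).tolist()
E
python3 - 2>/dev/null <<'E'
from h import *
R=Rn.from_euler("xyz",manip.current_orientation(),degrees=True).as_matrix(); print(R.round(2).tolist())
for psi in (85,-95): print("drv",psi,manip.solve_ik([.46,.326,.42],att(psi)))
for psi in (79.5,189.5,-100.5,9.5): print("latch",psi,manip.solve_ik([.6,-.05,.42],att(psi)), manip.solve_ik([.6,-.05,.37],att(psi)))
E
```

```text
[[-0.0, 0.97, 0.25], [0.0, 0.25, -0.97], [-1.0, 0.0, -0.0]]
drv 85 [ 3.27327534e+01 -7.47138779e+00  9.52357097e+01 -2.54444375e-14
  9.22356781e+01 -5.22672466e+01]
drv -95 [ 3.27327534e+01 -7.47138779e+00  9.52357097e+01 -2.54444375e-14
  9.22356781e+01  1.27732753e+02]
latch 79.5 [-7.19102707e+00 -2.63588356e+00  9.07144925e+01 -2.54444375e-14
  9.19213910e+01 -8.66910271e+01] [-7.19102707e+00 -1.76820322e+00  9.44955918e+01 -2.54444375e-14
  8.72726115e+01 -8.66910271e+01]
latch 189.5 [ -7.19102707  -2.63588356  90.71449253   0.          91.92139103
 163.30897293] [ -7.19102707  -1.76820322  94.49559176   0.          87.27261146
 163.30897293]
latch -100.5 [-7.19102707e+00 -2.63588356e+00  9.07144925e+01 -2.54444375e-14
  9.19213910e+01  9.33089729e+01] [-7.19102707e+00 -1.76820322e+00  9.44955918e+01 -2.54444375e-14
  8.72726115e+01  9.33089729e+01]
latch 9.5 [ -7.19102707  -2.63588356  90.71449253   0.          91.92139103
 -16.69102707] [ -7.19102707  -1.76820322  94.49559176   0.          87.27261146
 -16.69102707]
```

Run:
```python
from h import *
p=manip.current_ee_pos()
manip.move_to([p[0]+.02,p[1]+.05,.50],att(-75.5))
manip.move_to([.55,-.05,.47],att(-100.5)); c,a=snap("wrist","w_drive"); np.savez("cal1.npz",K=c[1],T=c[2])
manip.move_to([.43,.326,.46],att(-95)); c,b=snap("wrist","w_drv"); np.savez("cal2.npz",K=c[1],T=c[2])
cv2.imwrite("pics/both1.png",cv2.resize(np.vstack([a,b])[:,:,::-1],None,fx=.78,fy=.78))
print(manip.current_time_s(),proj(c,[.46,.326,.177]))
```

```text
4.5417 [255.2223528  159.84429741]<sys>:0: UserWarning: Gimbal lock detected. Setting third angle to zero since it is not possible to uniquely determine all angles.
```

View pics/both1.png

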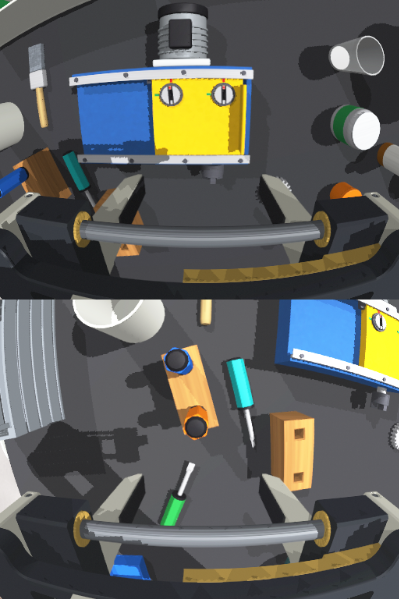

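Top panel: drive unit with latch heads at about (218,120) and (286,120) full-res; bottom: orange driver's black cap at (249,163), blue's at (228,77).

```bash
cat > m1.py <<'E'
from h import *
def L(i): d=np.load(f"cal{i}.npz"); return "wrist",d["K"],d["T"]
def heads(im):
    # grey heads as low-saturation blobs inside the hull of the yellow guard
    H=cv2.cvtColor(im,cv2.COLOR_RGB2HSV); y=cv2.inRange(H,(20,130,60),(34,255,255))
    y=cv2.morphologyEx(y,cv2.MORPH_OPEN,np.ones((3,3)))
    cs=max(cv2.findContours(y,0,2)[0],key=cv2.contourArea); hull=cv2.convexHull(cs)
    m=np.zeros_like(y); cv2.fillConvexPoly(m,hull,255); g=cv2.inRange(H,(0,0,0),(180,70,255))&m
    g=cv2.morphologyEx(g,cv2.MORPH_OPEN,np.ones((5,5)))
    out=[]
    for k in cv2.findContours(g,0,2)[0]:
        if cv2.contourArea(k)>150: (x,yy),r=cv2.minEnclosingCircle(k); out.append((x,yy,r,cv2.contourArea(k)))
    return out,cs
if __name__=="__main__":
    im=cv2.imread("pics/w_drive.png")[:,:,::-1].copy(); c=L(1)
    hs,cs=heads(im)
    for h in hs: print("head",np.round(h,1),onz(c,h[:2],.0985).round(4), onz(c,(h[0]+h[2],h[1]),.0985).round(3))
    q=im[60:200,80:340].copy()
    im2=cv2.imread("pics/w_drv.png")[:,:,::-1].copy(); c=L(2)
    g=cv2.cvtColor(im2,cv2.COLOR_RGB2HSV)
    dk=cv2.inRange(g,(0,0,0),(180,255,75))
    for (u,v) in ((249,163),(228,77)):
        w=np.zeros_like(dk); cv2.circle(w,(u,v),20,255,-1)
        hc=cv2.HoughCircles(cv2.cvtColor(im2[v-30:v+30,u-30:u+30],cv2.COLOR_RGB2GRAY),cv2.HOUGH_GRADIENT_ALT,1,20,param1=150,param2=.6,minRadius=8,maxRadius=22)
        n,l,st,ce=cv2.connectedComponentsWithStats(dk&w); i=1+np.argmax(st[1:,4])
        print("cap",ce[i].round(1),st[i],None if hc is None else (hc[0]+[u-30,v-30,0]).round(1).tolist(),onz(c,ce[i],.182).round(4))
    q2=im2[50:220,180:310]
    A=cv2.resize(q,None,fx=3,fy=3)[:,:,::-1]; B=cv2.resize(q2,None,fx=3,fy=3)[:,:,::-1]
    cv2.imwrite("pics/crop1.png",cv2.resize(A,(780,420))[:, :]); cv2.imwrite("pics/crop2.png",B)
E
python3 m1.py
```

```text
head [285.8 120.6  14.9 591. ] [ 0.6024 -0.0929  0.0985] [ 0.599 -0.11   0.098]
head [218.8 120.8  14.7 568.5] [ 0.6169 -0.0151  0.0985] [ 0.613 -0.032  0.098]
cap [250.  163.9] [238 150  27  27 494] [[252.0, 164.0, 13.6]] [0.4577 0.3308 0.182 ]
cap [224.6  78.9] [212  64  29  28 433] [[227.0, 77.0, 14.8]] [0.5346 0.3456 0.182 ]
```

Run:
```python
import cv2,numpy as np
a=cv2.imread("pics/crop1.png");b=cv2.imread("pics/crop2.png")
a=cv2.resize(a,(440,237)); a=cv2.copyMakeBorder(a,0,510-237,0,0,0); print(b.shape)
cv2.imwrite("pics/c12.png",np.hstack([a,b[:,:350]]))
```

```text
(510, 390, 3)
```

View pics/c12.png

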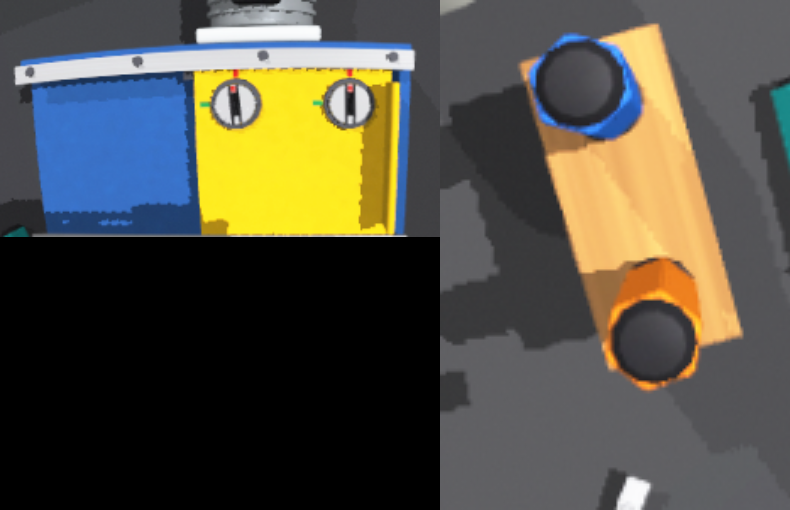

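Heads 79 mm apart (80 given), yaw −10.6°; caps 78 mm apart, block yaw ≈ 11°. One closer look at the driver for its axis and hex angle.

```bash
python3 - 2>/dev/null <<'E'
from h import *
d=np.array([.459,.330]); u=np.array([np.cos(np.radians(6)),np.sin(np.radians(6))])
manip.move_to([*(d-.075*u),.41],att(-84)); c,b=snap("wrist","w_drv2"); np.savez("cal3.npz",K=c[1],T=c[2])
p=proj(c,[*d,.18]); print(p,c[2].round(3).tolist(),manip.current_time_s())
u0,v0=p.astype(int); s=50; q=b[max(v0-s,0):v0+s,u0-s:u0+s]; print("crop origin",u0-s,max(v0-s,0),q.shape)
m,bl=blobs(b,5,16,140,80,60); print([x for x in bl if abs(x[0][0]-u0)<40])
g=cv2.cvtColor(b,cv2.COLOR_RGB2GRAY)
hc=cv2.HoughCircles(g[v0-45:v0+45,u0-45:u0+45],cv2.HOUGH_GRADIENT_ALT,1,10,param1=150,param2=.5,minRadius=12,maxRadius=35)
print(None if hc is None else (hc[0]+[u0-45,v0-45,0]).round(1).tolist())
cv2.imwrite("pics/crop3.png",cv2.resize(q,None,fx=5.5,fy=5.5,interpolation=cv2.INTER_CUBIC)[:,:,::-1])
E
```

```text
[258.01262228 110.99693572] [[0.104, -0.995, 0.001, 0.28], [-0.951, -0.099, 0.294, 0.361], [-0.292, -0.031, -0.956, 0.52], [0.0, 0.0, 0.0, 1.0]] 4.9667
crop origin 208 60 (100, 100, 3)
[([232.0, 37.4], [224, 20, 35, 33, 372]), ([237.6, 109.1], [229, 94, 32, 40, 345]), ([267.5, 117.8], [253, 96, 24, 38, 72])]
[[257.0, 113.0, 17.4]]
```

View pics/crop3.png

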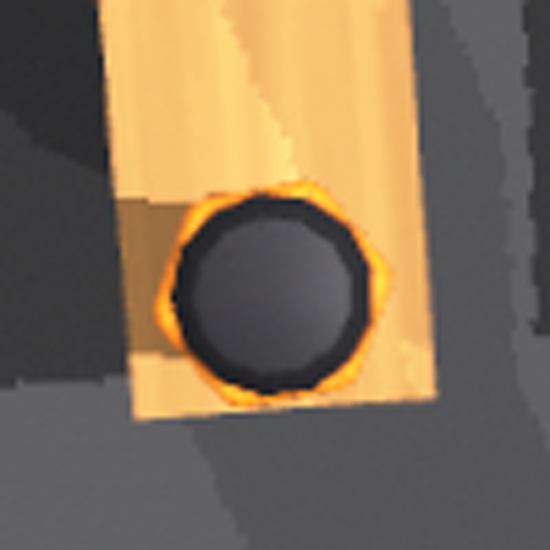

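Crop shows the cap centre at (272,293) (px 257,113) and hex vertices at about 10°+60k in the image, so the handle is turned about −25° to the block; flats ±y then face yaw 76°. Grasp along that.

```bash
python3 - 2>/dev/null <<'E'
from h import *
d=np.load("cal3.npz"); c=("wrist",d["K"],d["T"]); P=onz(c,(257.3,113),.182); print("axis",P)
np.save("drv.npy",P[:2])
psi=-104
manip.move_to([P[0],P[1],.40],att(psi)); manip.line_to([P[0],P[1],.302],velocity=.15)
manip.close_gripper(); print("gap",manip.current_finger_gap(),manip.current_ft_force().round(1),manip.current_torque().round(2),manip.current_ee_pos())
manip.line_to([P[0],P[1],.392],velocity=.12); manip.wait(.1)
print(manip.current_ft_force().round(1),manip.current_time_s())
c,b=snap("wrist","w_held"); np.savez("cal4.npz",K=c[1],T=c[2])
t=[P[0],P[1],.392-.292]; print("tip px",proj(c,t))
u,v=proj(c,t).astype(int); q=b[max(0,v-60):v+100,u-70:u+70]; print(u-70,max(0,v-60))
cv2.imwrite("pics/crop4.png",cv2.resize(q,None,fx=3.5,fy=3.5,interpolation=cv2.INTER_CUBIC)[:,:,::-1])
E
```

```text
axis [0.45761674 0.33035166 0.182     ]
gap 0.027728976554429536 [-0.2  0.2  0.4] [ 0.04 -0.04 -0.03] [0.45762162 0.33035625 0.30200357]
[-0.4  0.5 -1.5] 8.1917
tip px [258.41227945 187.99994055]
188 127
```

View pics/crop4.png

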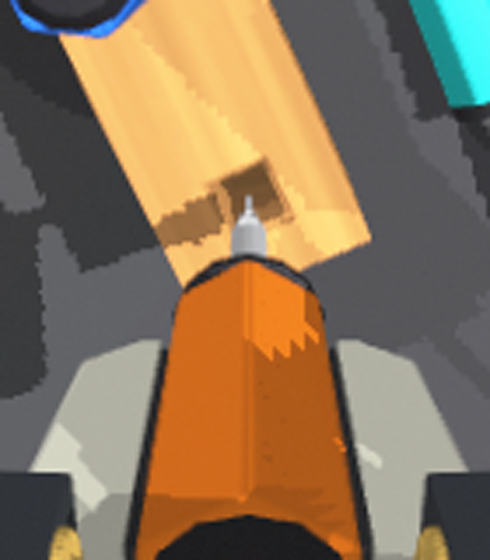

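The blade is seen edge-on, tip at (249,198) in the crop (px 259.1,183.6), so its width lies along tool y, as hoped. Go above latch a and look with the tip and the slot in one view.

```bash
cat >> h.py <<'E'
def tooltip_err(c,px,ztip,psi,tcp):
    X=onz(c,px,ztip); p=np.radians(psi); zt=np.array([np.cos(p),np.sin(p)]); yt=np.array([-np.sin(p),np.cos(p)])
    d=(X-tcp)[:2]; return np.array([d@yt,d@zt])
E
python3 - 2>/dev/null <<'E'
from h import *
d=np.load("cal4.npz"); c=("wrist",d["K"],d["T"]); P=np.load("drv.npy")
print("tip err (y,z tool) mm",1e3*tooltip_err(c,(259.1,183.6),.10,-104,np.array([*P,.392])))
print("hole",onz(c,(260.3,182.1),.085))
manip.line_to([*P,.44],velocity=.2)
manip.move_to([.6024,-.0929,.422],att(-100.6)); manip.wait(.1)
c,b=snap("wrist","w_la"); np.savez("cal5.npz",K=c[1],T=c[2]); t=[.6024,-.0929,.1005]
print(proj(c,t),proj(c,[.6024,-.0929,.13]),manip.current_time_s())
u,v=proj(c,t).astype(int); q=b[v-60:v+60,u-85:u+65]; print(u-85,v-60)
cv2.imwrite("pics/crop5.png",cv2.resize(q,None,fx=5,fy=5,interpolation=cv2.INTER_CUBIC)[:,:,::-1])
E
```

```text
tip err (y,z tool) mm [4.36292689 0.65238932]
hole [0.45874884 0.32810004 0.085     ]
[259.70875926 179.86013151] [259.84530865 187.90735043] 10.425
174 119
```

View pics/crop5.png

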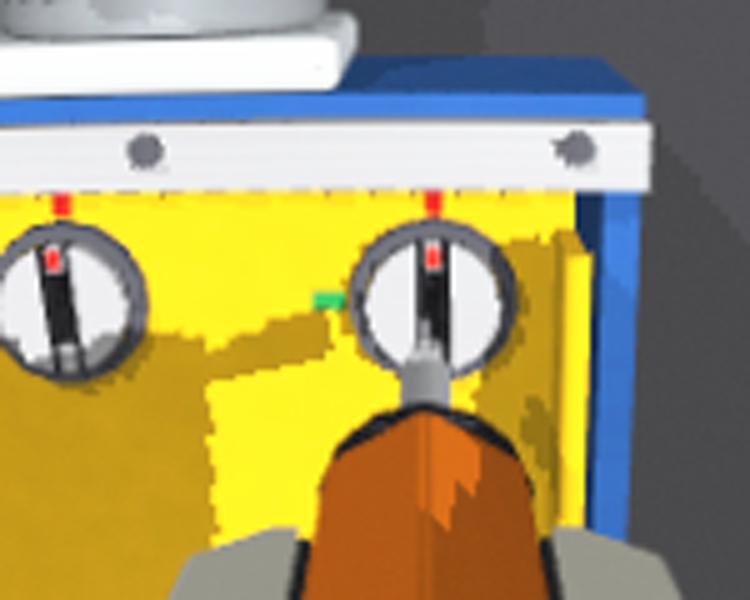

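Latch a's slot is aligned with the image vertical, head centre at (435,300) (px 261,179); the tip covers it at (427,322), i.e. about 1.2 mm left; latch b's slot leans about 8° anticlockwise. The visible tip is the blade's near corner (6 mm along tool y). Correct and lower with force checks.

```bash
cat > ins.py <<'E'
from h import *
OFF=.292
def F(): return manip.current_ft_force()
def insert(xy,psi,zgoal=.0955):
    manip.move_to([*xy,.108+OFF],att(psi)); manip.wait(.1); f0=F()[2]; log=[]
    for z in np.arange(.104,zgoal-1e-6,-.0021):
        manip.line_to([*xy,z+OFF],velocity=.03); f=F()[2]-f0; log.append((round(z,4),round(f,1)))
        if f>8: break
    print("insert",log,"t",manip.current_time_s()); return log[-1][0]<=zgoal+.0025 and log[-1][1]<8
def turn(xy,z,psi,total,step=18):
    for a in np.arange(step,total+.1,step):
        manip.line_to([*xy,z+OFF],att(psi+a),velocity=.05)
        print(round(a),"Mz %.2f"%manip.current_torque()[2],"F",F().round(1),end=" | ")
        if abs(manip.current_torque()[2])>1.0: break
    print("t",manip.current_time_s()); return psi+a
E
python3 - 2>/dev/null <<'E'
from ins import *
d=np.load("cal5.npz"); c=("wrist",d["K"],d["T"]); tcp=np.array([.6024,-.0929,.422])
H=onz(c,(260.9,179.0),.1005); e=tooltip_err(c,(259.4,183.4),.13,-100.6,tcp)*1e3
print("head",H,"e",e,"a-b rel")
p=np.radians(-100.6); zt=np.array([np.cos(p),np.sin(p)]); yt=np.array([-np.sin(p),np.cos(p)])
ee=np.array([e[0]-6,e[1]])/1e3; xy=H[:2]-ee[0]*yt-ee[1]*zt; print("target",xy,"ee",ee)
np.savez("la.npz",xy=xy,H=H)
print(insert(xy,-100.6))
E
```

```text
head [ 0.60309331 -0.09430232  0.1005    ] e [ 4.48567511 -0.43678832] a-b rel
target [ 0.60450145 -0.09501022] ee [-0.00151432 -0.00043679]
insert [(np.float64(0.104), np.float64(0.6)), (np.float64(0.1019), np.float64(-0.2)), (np.float64(0.0998), np.float64(0.1)), (np.float64(0.0977), np.float64(-1.2)), (np.float64(0.0956), np.float64(-2.0))] t 12.0583
True
```

```bash
python3 - 2>/dev/null <<'E'
from ins import *
xy=np.load("la.npz")["xy"]
print("end",turn(xy,.0956,-100.6,108))
E
```

```text
18 Mz -0.09 F [ 0.1  6.2 -2.5] | 36 Mz -0.12 F [-0.6  8.5 -2.3] | 54 Mz -0.10 F [-3.2 10.2 -0.5] | 72 Mz -0.06 F [-6.   7.6  0.5] | 90 Mz -0.11 F [-7.   5.7  1. ] | 108 Mz -0.16 F [-5.5  3.6 -0.2] | t 14.8583
end 7.400000000000006
```

```bash
python3 - 2>/dev/null <<'E'
from ins import *
xy=np.load("la.npz")["xy"]
for a in (112,116,120):
    manip.line_to([*xy,.0956+OFF],att(-100.6+a),velocity=.05); manip.wait(.1)
    print(a,manip.current_torque().round(2),F().round(1))
    if abs(manip.current_torque()[2])>.35: break
manip.line_to([*xy,.0956+OFF],att(-100.6+a-12),velocity=.05)  # relieve
print(manip.current_torque().round(2),F().round(1))
manip.line_to([*xy,.125+OFF],velocity=.08); manip.wait(.1)
print(manip.current_time_s(), F().round(1))
c,b=snap("wrist","w_la2"); np.savez("cal6.npz",K=c[1],T=c[2]); print(proj(c,[*np.load("la.npz")["H"]]))
cv2.imwrite("pics/crop6.png",cv2.resize(b[90:290,150:400],None,fx=3,fy=3,interpolation=cv2.INTER_CUBIC)[:,:,::-1])
E
```

```text
112 [ 1.11  1.44 -0.14] [-4.5  3.7 -0.6]
116 [ 1.19  1.16 -0.28] [-4.6  4.3 -1.6]
120 [ 1.39  0.93 -0.27] [-4.   5.  -0.7]
[ 0.87  1.73 -0.13] [-6.4  3.2  0.5]
16.8833 [ 0.8 -0.4 -1.6]
[257.51541685 180.828484  ]
```

View pics/crop6.png

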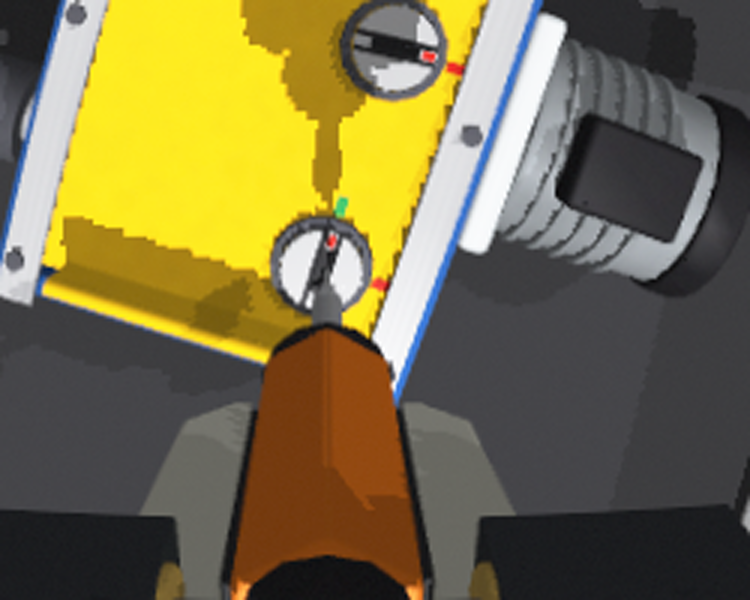

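Latch a's pointer (332,241) now looks at the green mark (342,207), within about 2° of 90°; latch b's slot stands about 6° from its red mark. Now latch b, 80 mm along drive +y.

```bash
python3 - 2>/dev/null <<'E'
from ins import *
xy=np.load("la.npz")["xy"]+.08*np.array([np.sin(np.radians(10.6)),np.cos(np.radians(10.6))])+[0,.0005]
np.save("lb.npy",xy); psi=-95
if insert(xy,psi):
    p=turn(xy,.0956,psi,108)
    for a in (112,116,120):
        manip.line_to([*xy,.0956+OFF],att(psi+a),velocity=.05); manip.wait(.1)
        print(a,manip.current_torque().round(2),F().round(1))
    manip.line_to([*xy,.0956+OFF],att(psi+108),velocity=.05)
    manip.line_to([*xy,.130+OFF],velocity=.08); manip.wait(.1)
    c,b=snap("wrist","w_lb2"); np.savez("cal7.npz",K=c[1],T=c[2]); print(manip.current_time_s())
    cv2.imwrite("pics/crop7.png",cv2.resize(b[90:290,130:380],None,fx=3,fy=3,interpolation=cv2.INTER_CUBIC)[:,:,::-1])
E
```

```text
insert [(np.float64(0.104), np.float64(-1.1)), (np.float64(0.1019), np.float64(0.0)), (np.float64(0.0998), np.float64(1.4)), (np.float64(0.0977), np.float64(11.8))] t 19.7417
```

```bash
python3 - 2>/dev/null <<'E'
from ins import *
xy=np.load("lb.npy"); print(F().round(1),manip.current_torque().round(2))
manip.line_to([*xy,.113+OFF],velocity=.08); manip.wait(.1)
c,b=snap("wrist","w_lb1"); np.savez("cal7.npz",K=c[1],T=c[2]); print(manip.current_time_s(),F().round(1))
H=np.load("la.npz")["H"][:2]+.08*np.array([np.sin(np.radians(10.6)),np.cos(np.radians(10.6))])
print(proj(c,[*H,.1005]))
cv2.imwrite("pics/crop7.png",cv2.resize(b[140:230,200:320],None,fx=6,fy=6,interpolation=cv2.INTER_CUBIC)[:,:,::-1])
E
```

```text
[-0.9  0.1 10.4] [0.06 0.37 0.  ]
20.2333 [-0.7  0.3 -0.3]
[258.69937442 185.75927365]
```

View pics/crop7.png

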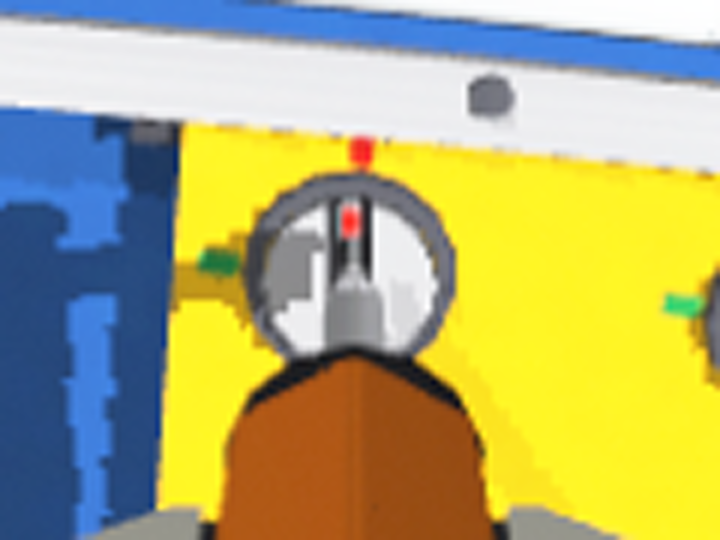

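The blade and slot are parallel and laterally centred (slot 332–372, blade 353); the contact moment points to the blade's rear end catching the slot's end. Shift 1.8 mm along tool y and retry.

```bash
python3 - 2>/dev/null <<'E'
from ins import *
psi=-95; p=np.radians(psi); zt=np.array([np.cos(p),np.sin(p)]); yt=np.array([-np.sin(p),np.cos(p)])
b0=np.load("lb.npy")
for dy,dz in ((1.8,0),(1.8,-.8),(1.8,.8)):
    xy=b0+dy/1e3*yt+dz/1e3*zt
    ok=insert(xy,psi); print(dy,dz,ok,F().round(1),manip.current_torque().round(2))
    if ok: np.save("lb2.npy",xy); break
    manip.line_to([*xy,.106+OFF],velocity=.1)
E
```

```text
insert [(np.float64(0.104), np.float64(-0.1)), (np.float64(0.1019), np.float64(-0.3)), (np.float64(0.0998), np.float64(2.7)), (np.float64(0.0977), np.float64(11.8))] t 21.6167
1.8 0 False [-1.8  0.  11.1] [0.09 0.48 0.03]
insert [(np.float64(0.104), np.float64(-0.6)), (np.float64(0.1019), np.float64(-0.5)), (np.float64(0.0998), np.float64(2.1)), (np.float64(0.0977), np.float64(11.6))] t 23.25
1.8 -0.8 False [-1.4 -0.7 10.9] [ 0.08  0.48 -0.07]
insert [(np.float64(0.104), np.float64(-0.2)), (np.float64(0.1019), np.float64(-0.0)), (np.float64(0.0998), np.float64(2.0)), (np.float64(0.0977), np.float64(10.9))] t 24.8833
1.8 0.8 False [-1.3  0.8  9.8] [ 0.1   0.51 -0.02]
```

Lateral forces are centred at dz=0, and Fx (−0.9 at 0, −1.8 at +1.8 mm) says the blade should go the other way, to about −1.8 mm.

```bash
python3 - 2>/dev/null <<'E'
from ins import *
psi=-95; p=np.radians(psi); zt=np.array([np.cos(p),np.sin(p)]); yt=np.array([-np.sin(p),np.cos(p)])
b0=np.load("lb.npy")
for dy in (-1.8,-3.2):
    xy=b0+dy/1e3*yt
    ok=insert(xy,psi); print(dy,ok,F().round(1),manip.current_torque().round(2))
    if ok: np.save("lb2.npy",xy); break
    manip.line_to([*xy,.106+OFF],velocity=.1)
E
```

```text
insert [(np.float64(0.104), np.float64(-0.4)), (np.float64(0.1019), np.float64(0.0)), (np.float64(0.0998), np.float64(0.4)), (np.float64(0.0977), np.float64(-0.4)), (np.float64(0.0956), np.float64(-3.1))] t 26.7667
-1.8 True [-4.4  0.9 -3.9] [ 0.16  1.35 -0.02]
```

```bash
python3 - 2>/dev/null <<'E'
from ins import *
psi=-95; xy=np.load("lb2.npy")+[-.0008,0]
manip.line_to([*xy,.0956+OFF],velocity=.05); print(F().round(1))
turn(xy,.0956,psi,108)
for a in (112,116,120):
    manip.line_to([*xy,.0956+OFF],att(psi+a),velocity=.05); manip.wait(.1)
    print(a,manip.current_torque().round(2),F().round(1))
manip.line_to([*xy,.0956+OFF],att(psi+108),velocity=.05)
manip.line_to([*xy,.130+OFF],velocity=.08); manip.wait(.1)
c,b=snap("wrist","w_lb2"); np.savez("cal8.npz",K=c[1],T=c[2]); print(manip.current_time_s(),proj(c,[*xy,.1]))
cv2.imwrite("pics/crop8.png",cv2.resize(b[90:290,150:400],None,fx=3.2,fy=3.2,interpolation=cv2.INTER_CUBIC)[:,:,::-1])
E
```

```text
[-2.7  0.5 -3.1]
18 Mz -0.03 F [-2.   1.5 -2.9] | 36 Mz -0.08 F [-0.2  0.5 -3.8] | 54 Mz -0.03 F [ 0.7  0.7 -4.4] | 72 Mz -0.13 F [ 3.6  2.1 -4.8] | 90 Mz -0.08 F [ 5.   2.1 -4.8] | 108 Mz -0.16 F [ 8.5  3.3 -6.3] | t 29.8167
112 [ 1.04 -2.54 -0.28] [ 8.   3.9 -6.5]
116 [ 1.1  -2.71 -0.41] [ 8.9  3.2 -6.5]
120 [ 1.54 -2.74 -0.18] [ 9.4  5.8 -3.6]
31.9583 [258.94242429 180.40175898]
```

View pics/crop8.png

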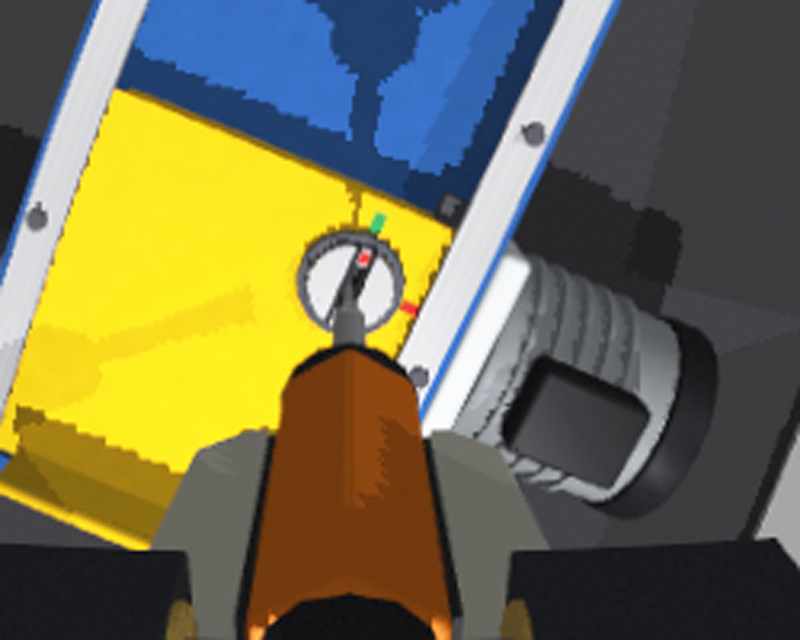

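Latch b's pointer (364,257) also looks at its green mark (378,224). Now back above the hole at the same pose as the earlier lifted view, to compare.

```bash
python3 - 2>/dev/null <<'E'
from ins import *
P=np.load("drv.npy"); xy=np.load("lb2.npy")
manip.line_to([*xy,.45],velocity=.2)
manip.move_to([*P,.45],att(-104)); manip.line_to([*P,.392],velocity=.15); manip.wait(.15)
c,b=snap("wrist","w_ret"); print(manip.current_time_s(),F().round(1),manip.current_finger_gap())
a=cv2.imread("pics/w_held.png"); a=a[150:230,200:320]; q=b[150:230,200:320,::-1]
cv2.imwrite("pics/crop9.png",cv2.resize(np.hstack([a,q]),None,fx=3.3,fy=3.3,interpolation=cv2.INTER_CUBIC))
E
```

```text
35.275 [-0.6 -0.1 -1.5] 0.027828998238976145
```

View pics/crop9.png

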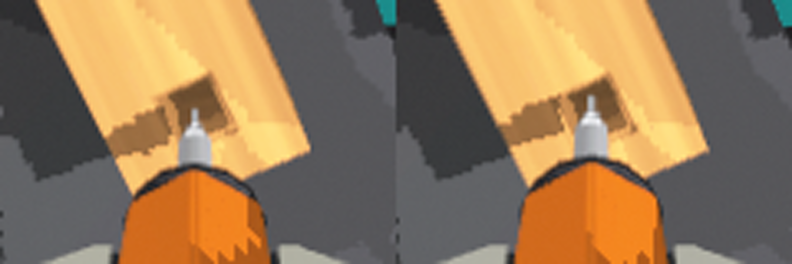

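The tip has moved about 4 px (≈3.5 mm) toward tool +y in the grip (a ~2° tilt); hole unchanged. Compensate by −2.5 mm and lower with force checks, release.

```bash
python3 - 2>/dev/null <<'E'
from ins import *
psi=-104; p=np.radians(psi); yt=np.array([-np.sin(p),np.cos(p)]); P=np.load("drv.npy")-.0025*yt
manip.line_to([*P,.385],velocity=.1); manip.wait(.1); f0=F(); ok=True
for z in (.37,.35,.33,.315,.307,.304,.3025,.301):
    manip.line_to([*P,z],velocity=.1 if z>.31 else .03); f=F()-f0; print(z,f.round(1))
    if f[2]>5: break
if z<.308:
    manip.gripper_open(); manip.wait(.3)
    manip.line_to([*P,.40],velocity=.2)
    u=yt*.06; manip.move_to([*(np.load("drv.npy")-u),.43],att(psi)); c,b=snap("wrist","w_back")
    q=proj(c,[*np.load("drv.npy"),.13]); print(q); u0,v0=q.astype(int)
    y0=max(0,v0-80);np.savez("cal9.npz",K=c[1],T=c[2])
    cv2.imwrite("pics/crop10.png",cv2.resize(b[y0:v0+80,u0-90:u0+90],None,fx=3.5,fy=3.5,interpolation=cv2.INTER_CUBIC)[:,:,::-1]); print(u0-90,y0)
    print(manip.current_time_s())
E
```

```text
0.37 [ 0.1  0.1 -0. ]
0.35 [-0.2 -0.9  1. ]
0.33 [-0.8 -0.5  1.3]
0.315 [-0.4 -0.6  0.5]
0.307 [ 0.8 -0.6  0.4]
0.304 [-0.3 -1.3  0.5]
0.3025 [-0.2 -0.2  0.1]
0.301 [-1.8 -3.3 10. ]
[258.78955637 123.61516411]
168 43
40.5833
```

Seated (collar contact at 0.302). Check the cap position numerically, then push the guard.

```bash
cat > push.py <<'E'
from ins import *
im=cv2.imread("pics/w_back.png")[:,:,::-1].copy(); d=np.load("cal9.npz"); c=("wrist",d["K"],d["T"])
P=np.load("drv.npy"); u0,v0=proj(c,[*P,.182]).astype(int)
g=cv2.cvtColor(im,cv2.COLOR_RGB2GRAY); hc=cv2.HoughCircles(g[max(0,v0-40):v0+40,u0-40:u0+40],cv2.HOUGH_GRADIENT_ALT,1,10,param1=150,param2=.5,minRadius=10,maxRadius=30)
if hc is not None:
    for h in hc[0]: print("cap r",h[2],1e3*(onz(c,(h[0]+u0-40,h[1]+max(0,v0-40)),.182)[:2]-P))
th=np.radians(-10.6); ax=np.array([np.cos(th),np.sin(th)]); ay=np.array([-np.sin(th),np.cos(th)])
O=np.array([.6035,-.0945])-.036*ax+.105*ay
W=lambda y,z:[*(O+y*ay),z+.1861]
psi=-10.6
manip.close_gripper()
manip.move_to(W(-.195,.22),att(psi)); manip.line_to(W(-.195,.102),velocity=.2); manip.wait(.1); f0=F(); con=None; print(manip.current_time_s())
for y in np.arange(-.185,.02,.008):
    manip.line_to(W(y,.102),velocity=.08); f=-(F()-f0)[:2]@ay
    if con is None and f>1.5: con=y
    print("%.3f:%.1f"%(y,f),end=" ")
    if f>14: break
print("\ncontact",con,"t",manip.current_time_s(),F().round(1)); np.save("O.npy",O)
E
python3 push.py 2>/dev/null
```

```text
cap r 18.434534 [-0.22606055  0.00670853]
45.1333
-0.185:0.1 -0.177:0.2 -0.169:0.6 -0.161:1.2 -0.153:0.1 -0.145:-0.6 -0.137:0.4 -0.129:0.5 -0.121:0.1 -0.113:0.4 -0.105:0.1 -0.097:0.5 -0.089:0.0 -0.081:0.5 -0.073:-0.1 -0.065:0.4 -0.057:0.4 -0.049:-1.3 -0.041:-0.4 -0.033:0.1 -0.025:29.7 
contact -0.024999999999999856 t 50.4083 [ -7.3 -28.6   3.7]
```

Cap back within 0.3 mm of where it stood. The force rise at −0.025 fits the guard's stop (lip at −20 mm). Back off, rise and look.

```bash
cat > chk.py <<'E'
from ins import *
O=np.load("O.npy"); th=np.radians(-10.6); ay=np.array([-np.sin(th),np.cos(th)]); W=lambda y,z:[*(O+y*ay),z+.1861]
manip.line_to(W(-.05,.102),velocity=.1); manip.line_to(W(-.05,.25),velocity=.25)
manip.move_to([.47,-.09,.45],att(-100.6)); manip.wait(.1)
c,b=snap("wrist","w_end"); np.savez("cal10.npz",K=c[1],T=c[2]); np.save("w_end.npy",b); print(manip.current_time_s(),F().round(1))
t=optics.read_camera("top"); cv2.imwrite("pics/top_end.png",t[:,:,::-1])
cv2.imwrite("pics/end.png",cv2.resize(np.hstack([b[0:240,80:400],t[80:320,60:380]]),None,fx=1.25,fy=1.25)[:,:,::-1])
for s in (0,.115):
    print(s,[proj(c,[*(O+.036*np.array([np.cos(th),np.sin(th)])+(y+s)*ay),.1]).round() for y in (-.105,-.025)])
E
python3 chk.py 2>/dev/null
```

```text
52.9917 [ 0.3 -0.2 -0.2]
0 [array([241.,  57.]), array([169.,  60.])]
0.115 [array([141.,  63.]), array([83., 71.])]
```

View pics/end.png

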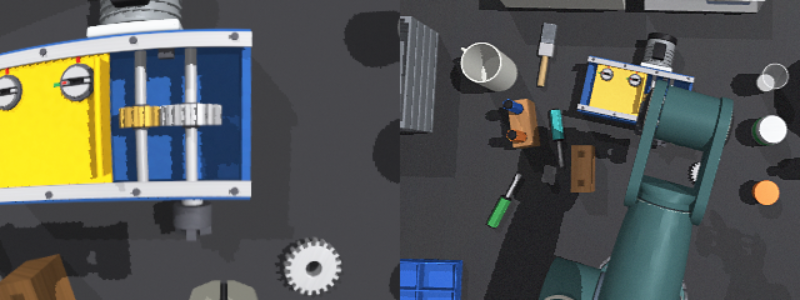

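The guard is fully open: latch a's head is at px (141,66), against (141,63) predicted for 0.115 m. The gears are exposed, both slots lie along the slide, the screwdriver stands in its block and the other objects look undisturbed. Hand in.

```bash
python3 -c "
from rig import manip
manip.sign_off(); print(manip.current_time_s())"
```

```text
the job is handed in; nothing more can be done
the job is handed in; nothing more can be done
```

I turned both latches anticlockwise to their stops and put the screwdriver back in its hole. Then I pushed the guard fully open and handed the job in at about 53 s.

**Last checks**
- **Latches:** the turning torque rose at the end of each turn, from about 0.1 to 0.28 N m for latch a and 0.41 N m for latch b. In the pictures both pointers look at their green marks. By eye they read 2–4° off, which I took for viewing angle and did not measure further.
- **Screwdriver:** its collar met the block at the expected height, and its cap is within 0.3 mm of where it started.
- **Guard:** the push ended in a firm rise to about 30 N where the stop should be. Latch a's head is within 3 pixels of where a 0.115 m slide would put it. The force readings before the stop did not show the 3 N of slide friction, so the picture is the evidence that the guard moved.
- **Other objects:** they look undisturbed in the final top view. I did not measure their positions.

**What went wrong on the way**
- **Missed insertions at latch b:** four tries caught the slot's edge at about 12 N, one of them after I shifted the blade the wrong way. The contact forces then gave the right correction.
- **Tilt in the grip:** by the time I put the screwdriver back, its tip had shifted about 3.5 mm in the gripper. I allowed for this when lowering it into the hole.

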